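# Start a scan on the desktop slide scanner

### The job

The slide scanner is loaded: push its slide tray fully home with the fingertips, then swing the open cover down until it is fully shut, and then press the green start button right down and let it come back up. Push gently and only from outside, on the front of the tray's lip and on the cover's outer side: do not grip or slam either or touch the glass slides, and leave the amber bottle, the jar and the blue slide box standing where they are.

Things in the scene. Friction and masses are not known exactly. Their poses are not given: they have to be found in the camera images.
- scanner: White slide scanner fixed to the desk. Origin: on the desk under the middle of its loading bay's front edge; x points into the machine, y to the operator's left, z up. It covers x 0 to 345, y -100 to 155 mm. The front (x 0 to 152) is a low deck 73 mm high with the bay in it (y -80 to 80); from x 175 stands the optics housing, 175 mm high, with a camera (to 224 mm high) at x 258 to 326.
- tray_front (a point): Middle of the front face of the slide tray's blue lip (132 mm wide, 30 high, 6 thick; this point is 47 mm above the desk); the face looks along the scanner's -x. The tray holds four glass slides and slides along the scanner's x; fully home, this point is at scanner x = 8 mm. Below it the scanner's front is solid up to 30 mm above the desk.
- tray (a joint): How far the slide tray stands out, m: 0 = fully home (a firm stop), 0.08 = right out. About 2 N of friction; it stays where it is left.
- cover_hinge (a point): Point on the axis of the cover's hinge, in the middle of the cover's width, at scanner x = 143 mm, 73 mm above the desk. The axis lies along the scanner's y.
- cover_edge (a point): Middle of the free edge of the grey flip-up cover (clear window), on its outer face, 143 mm from the hinge axis; that face's plane holds the axis. 164 mm wide, 5 thick; a skirt 29 mm deep on the inner side of the edge. Open, it stands up, outer face towards the optics housing; shut, it lies level 73 mm above the desk, edge over the scanner's front edge.
- cover (a joint): Opening angle of the cover, rad: 0 = fully shut (a firm stop), about 1.57 = standing straight up. A friction hinge (about 0.3 N m) holds it at any angle, so that it must be pushed all the way.
- start_top (a point): Centre of the top of the round green start button (26 mm across), facing up on the deck left of the bay, at scanner x = 55 mm, y = 120 mm, 94 mm above the desk when up; its round grey housing (42 mm across) rises to 85 mm.
- start (a joint): Travel of the start button, m: 0 = up, 0.005 = right down. A spring (about 5 N when right down) brings it back.
- oil_mid (a point): Centre of the loose amber immersion-oil bottle with a black cap, 32 mm across, 75 mm tall (centre 37 mm above the desk). Leave it standing.
- jar_mid (a point): Centre of the loose white specimen jar with a red lid, 54 mm across, 65 mm tall (centre 32 mm above the desk). Leave it standing.
- slidebox_mid (a point): Centre of the loose shut blue slide box, 100 x 85 mm, 34 mm tall (centre 17 mm above the desk). Leave it lying.
Mind the look-alikes: they are no part of the job. Of the things that look like the part that bears jar_mid, take the one that is nearest to the robot's base at the start.

How it is judged:
By the outcome, as a careful person would: the job done as asked, in the order asked, and still so for the second after the job is handed in, with the robot touching nothing.
It also fails if it takes over 48 s, if anything falls off the work surface, if the arm or the gripper's body presses on something with over 40 N, if the wrist force passes 120 N, or if a joint passes its speed limit or range.

### The arm

A 7-joint arm with a two-finger parallel gripper is mounted at the origin on the work surface. World frame = base frame: x ahead of the robot, y to its left, z up, the work surface at z = 0. Lengths are in m, angles in rad, forces in N, time in s.
With the tool pointing down it reaches from about 0.35 to 0.9 m from the base axis. Payload 7.2 kg.
Tool frame: the origin (TCP) lies between the finger pads; the fingertips stand 22 mm ahead of it and the grasp point (between the pads) lies 3 mm ahead of it; z points along the fingers, y is the direction in which the jaws open and shut (so a half turn about z gives the same grasp; the last joint's range is limited). The gripper opens to 88 mm and grips with 3 to 60 N. Pads are 20 mm wide; open, the fingers measure 115 mm over their backs; the gripper's body (75 mm by 178 mm) begins 61 mm behind the grasp point.
Start: joints at [1.269, 0.411, -0.013, 1.596, 0.006, 1.134, -0.082], TCP at [0.145, -0.608, 0.215] pointing down, gripper open.
Joint ranges: [-2.95, 2.95], [-0.29, 1.99], [-1.47, 1.44], [0.14, 2.54], [-1.03, 4.17], [0.13, 1.85], [-2.86, 2.86]. Speed limits (rad/s): [2.39, 2.39, 3.01, 3.01, 3.14, 3.14, 3.14].

### API

Orientations are given as [roll, pitch, yaw] about the fixed x, y, z axes, in that order (R = Rz(yaw) Ry(pitch) Rx(roll)).
In Python, from cell import r, viewer gives the robot as it stands. The module is installed in compiled form; this text tells all that it offers.
- The arm moves only by the tool arm_command, never from a script. Its argument "targets" is a list that holds one entry, the list of rows, each a list of 7 numbers: the finger opening in m, from 0 to 0.0878, then the shift along the tool's x, y, z in m, then the turn, a rotation vector about the tool's x, y, z in degrees. A call has exactly 10 rows; each row is the pose to reach, as a shift and turn from the pose measured when the call began, along the tool's axes at that moment; what a row does not reach only later rows make up. A row lasts 1/10 s, in which the tool goes at most 50 mm and 8.59 degrees, less where a joint would pass 70% of its speed; a pose out of reach is approached as far as the arm can. A call with a gripper value outside its range is refused whole. The fingers move at their own pace and stop on an object; the grip force is fixed at half the most. Time passes only in rows, so rows that repeat a pose let the fingers close, or fill a call up. It gives the time, the measured TCP pose, the force and the opening at its end, in the units of the state.
- r.read_state(): the state, without advancing time (a new reading comes with each control period).
- viewer.read_camera(name): name is "scene" or "top" or "wrist"; returns a dict with "image" (400x640x3 uint8, red, green, blue), "z_map" (400x640 float32, m along the optical axis (not along the pixel's ray), 0 where there is no reading), "intrinsics" (3x3 intrinsics, pixels), "rvec" (rotation vector, rad) and "tvec" (3), from world to camera coordinates, as OpenCV has them. Camera axes: x right, y down, z forward; pixel columns grow to the right and rows downward; lengths in m; the calibration is good to about 2 mm. The wrist camera is an equidistant fisheye: a pixel r from the principal point sees the ray r / f radians off the axis. A picture is of the moment at which its call begins.
- r.job_done(): hands the job in, once; it reports no verdict.
The state is a dict: "time_s": time; "joints": joint angles; "joint_vel": joint speeds; "joint_torque": joint torques, N m; "ee_pos": TCP position; "eef_rot": TCP orientation; "contact_force": force on the tool from outside, world axes, zero at the start; "ft_torque": the same for the moment, N m; "finger_gap": finger opening in m.
Only numpy, scipy, OpenCV 4.12 (cv2) and the standard library are available. Lean on these libraries where they do the work, as an engineer would, in place of code of your own. Each camera call takes 0.05 s, during which the arm holds its last target. There are 200 camera calls.

## Working session

There is one attempt and no reset: what is moved stays moved. The work goes in short steps, Python scripts to look and compute and a tool call to move; the robot and the scene stay as the last step left them, time stands still between calls to the robot, and variables do not carry over. Pictures are saved under pics/ and viewed, about 8 in all and at most 12, crops included, and the job is handed in when it is done.

Besides the shell and the picture viewer there is one more tool, called after "Call:" as name(argument=value, ...), one argument or row to a line, values as JSON. arm_command: Moves the arm, as the interface text tells. Its arguments: {"type":"object","properties":{"targets":{"type":"array","items":{"type":"array","items":{"type":"array","items":{"type":"number"}}}}},"required":["targets"]}

```bash
mkdir -p pics
cat > h.py <<'E'
import numpy as np, cv2
from cell import r, viewer
from scipy.spatial.transform import Rotation as R
def cam(n):
    d=viewer.read_camera(n); return d
def save(d,n): cv2.imwrite('pics/'+n,d["image"][:,:,::-1])
def cloud(d):
    K=d["intrinsics"];z=d["z_map"];v,u=np.mgrid[:400,:640]
    P=np.stack([(u-K[0,2])/K[0,0]*z,(v-K[1,2])/K[1,1]*z,z],-1)
    M=R.from_rotvec(np.ravel(d["rvec"])).as_matrix()
    P=(P-np.ravel(d["tvec"]))@M
    P[z==0]=np.nan
    return P
E
python3 - <<'E'
from h import *
for n in("scene","top"):
    d=cam(n);save(d,n+"0.png");np.savez(n+"0.npz",**d)
    M=R.from_rotvec(np.ravel(d["rvec"])).as_matrix();print(n,-M.T@np.ravel(d["tvec"]),M[2])
print(r.read_state())
E
```

```text
scene [ 0.97710354 -0.22622449  0.86735302] [-0.4999915   0.11424338 -0.85846197]
top [ 0.47124713 -0.09534853  1.15727476] [ 0.06735415 -0.02038703 -0.99752082]
{'time_s': 0.1, 'joints': array([ 1.26878001,  0.41182729, -0.01274914,  1.5969249 ,  0.00561333,
        1.13433367, -0.08222632]), 'joint_vel': array([-0.00027275, -0.00097656, -0.00021836, -0.00068155, -0.0006241 ,
       -0.00057811, -0.00221835]), 'joint_torque': array([ 2.30713718e-03, -5.89101076e+01,  6.43595383e-01, -2.91710114e+01,
       -5.37709671e-02,  1.44698139e-02,  2.37305795e-05]), 'ee_pos': array([ 0.1446789 , -0.60754667,  0.21400292]), 'eef_rot': array([-3.14013867e+00,  1.00219457e-04,  2.33853784e-01]), 'contact_force': array([-0.60022637,  1.51276032,  0.53934145]), 'ft_torque': array([ 0.00126901,  0.02237705, -0.01516226]), 'finger_gap': 0.0876858675709065}
```

View pics/scene0.png

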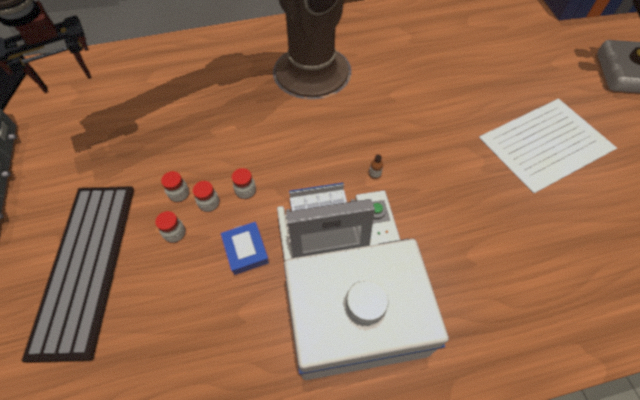

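View pics/top0.png

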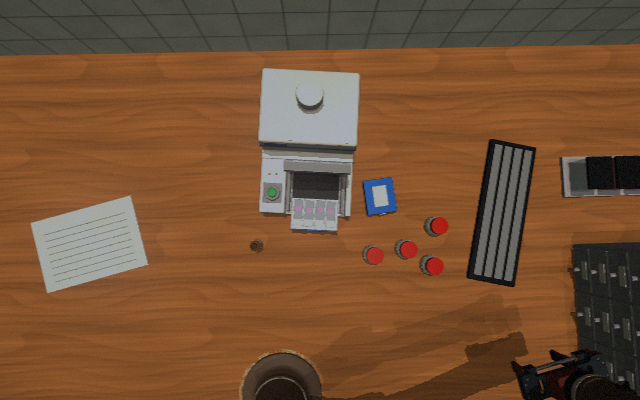

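The top view shows the scanner with its front towards the robot: the tray is out to about (315,232), the button is at (271,192), and the open cover is at about (317,167). The bottle is at (256,246), the blue box at (380,196), and the nearest jar at about (373,255). In the scene view the cover stands upright. Next I'll measure the scanner's pose.

Run:
```python
from h import *
C={}
for n in("scene","top"):
    d=dict(np.load(n+"0.npz"));P=cloud(d);C[n]=(d,P)
d,P=C["top"];I=d["image"].astype(int);Rr,G,B=I[...,0],I[...,1],I[...,2]
def near(m):return m&(np.abs(P[...,0]-.55)<.5)&(np.abs(P[...,1]+.1)<.35)
for n in C:
    d,P=C[n]
    m=near((P[...,2]>.165)&(P[...,2]<.185)&(P[...,0]>.45))
    q=P[m];print(n,"housing",m.sum(),q.mean(0),cv2.minAreaRect(q[:,:2].astype(np.float32)))
    I=d["image"].astype(int);Rr,G,B=I[...,0],I[...,1],I[...,2]
    g=near((G>Rr*1.5)&(G>B*1.3)&(G>60));print("green",g.sum(),np.nanmean(P[g],0),np.nanmedian(P[g],0))
    b=near((B>Rr*1.8)&(B>80)&(B>G*1.4));q=P[b];q=q[(q[:,2]<.045)&(q[:,2]>.02)];print("box",cv2.minAreaRect(q[:,:2].astype(np.float32)),np.median(q[:,2]))
    rd=near((Rr>130)&(G<60)&(B<60)&(P[...,2]>.05))
    k,L,s,c=cv2.connectedComponentsWithStats(rd.astype(np.uint8))
    for i in range(1,k):
        if s[i,4]>20:print("jar",np.nanmean(P[L==i],0),s[i,4])
    # things above deck and bottle
    bo=(P[...,2]>.04)&(P[...,2]<.09)&(P[...,0]<.42)&(P[...,0]>.2)&(P[...,1]>-.05)&(P[...,1]<.2)
    print("bottle",bo.sum(),np.nanmean(P[bo],0),np.nanmax(P[bo],0),np.nanmin(P[bo],0))
```

```text
scene housing 14680 [ 0.78075448 -0.10514664  0.17491527] ((0.7535103559494019, -0.09929580986499786), (0.2535623610019684, 0.2428746521472931), 85.64372253417969)
green 57 [0.5694591  0.00903969 0.09490934] [0.56984393 0.00867011 0.09490179]
box ((0.5557695031166077, -0.297895222902298), (0.09791436791419983, 0.0805160403251648), 6.163279056549072) 0.03431146303122545
jar [ 0.38855038 -0.27175511  0.06514014] 219
jar [ 0.35445156 -0.43441518  0.06529545] 188
jar [ 0.40249671 -0.366786    0.06529959] 236
jar [ 0.46580564 -0.44308828  0.06524297] 84
bottle 23 [0.41646925 0.05742401 0.06070813] [0.41948439 0.07464047 0.07637093] [0.41016496 0.04656136 0.04154724]
top housing 6699 [ 0.77313587 -0.09779678  0.17552805] ((0.7779225707054138, -0.09838005900382996), (0.2549535632133484, 0.19647742807865143), 85.6943359375)
green 63 [0.57154838 0.00860776 0.09400114] [0.56978932 0.00921468 0.09455614]
box ((0.5563666820526123, -0.2962835729122162), (0.098946213722229, 0.08459368348121643), 7.329348087310791) 0.034886722184259714
jar [ 0.4660077  -0.4429288   0.06596855] 68
jar [ 0.40259902 -0.36603714  0.06572902] 216
jar [ 0.3886217  -0.27072208  0.06562188] 221
jar [ 0.35451412 -0.43380142  0.06581801] 184
bottle 26 [0.41566758 0.0616431  0.05572461] [0.41988738 0.07623265 0.07956214] [0.41134786 0.05072951 0.04437901]
```

Run:
```python
from h import *
yaw=np.radians(-4.35);Rs=R.from_euler('z',yaw).as_matrix()
S={}
for n in("scene","top"):
    d=dict(np.load(n+"0.npz"));P=cloud(d)
    o=np.array([.5697,.009,0])-Rs@[.055,.12,0]
    Q=(P-o)@Rs*1000; S[n]=Q
    x,y,z=Q[...,0],Q[...,1],Q[...,2]
    print(n,"origin",o)
    m=(z>168)&(z<180)&(x>150)&(x<360);print(" housing x",np.percentile(x[m],[.5,2,98,99.5]),"y",np.percentile(y[m],[.5,2,98,99.5]))
    # slope of front housing edge
    ys=np.arange(-80,140,20);print(" front edge x by y",[round(float(np.nanmin(x[m&(abs(y-a)<6)])),1) if (m&(abs(y-a)<6)).any() else None for a in ys])
    m=(z>68)&(z<78)&(x<170)&(x>-30)&((y<-85)|(y>88))&(abs(y)<200);print(" deck x",np.percentile(x[m],[1,99]),"y",np.percentile(y[m],[1,99]))
    m=(x>-110)&(x<0)&(abs(y)<75)&(z>25)&(z<75);print(" tray x",np.percentile(x[m],[0.5,1,3,10]),"z at front",z[m&(x<np.percentile(x[m],8))].round(0)[:20])
    m=(x>-110)&(x<0)&(abs(y)<75)&(z>57)&(z<70);print(" lip top x,y",m.sum(),np.percentile(x[m],[2,50,98]),np.percentile(y[m],[2,50,98]))
    m=(z>185)&(z<240)&(x>40)&(x<230)&(abs(y)<110);print(" cover top",m.sum(),np.percentile(x[m],[1,25,50,75,99]),np.percentile(y[m],[1,99]),np.percentile(z[m],[50,99]))
    m=(z>90)&(z<210)&(x>60)&(x<172)&(abs(y)<90)
    for a in range(90,220,15):
        k=m&(abs(z-a)<7); print("  z",a,k.sum(),np.percentile(x[k],[5,50,95]).round(1) if k.any() else "")
    m=(x>-160)&(x<-20)&(y>110)&(y<230)&(z>30)&(z<100);print(" bottle",np.nanmean(Q[m],0),np.percentile(x[m],[2,98]),np.percentile(y[m],[2,98]))
```

```text
scene origin [ 0.50575657 -0.10648263  0.        ]
 housing x [175.93159011 179.57958805 357.30088495 359.31325397] y [-99.2191808  -95.87379712 146.8336166  150.93822801]
 front edge x by y [175.4, 175.2, 174.7, 174.2, 174.8, 174.8, 175.4, 175.4, 172.0, 171.9, 171.8]
 deck x [  0.26599689 129.50583585] y [-100.24518826  152.5079977 ]
 tray x [-47.06160192 -46.42665628 -45.45215494 -43.07014479] z at front [62. 60. 65. 63. 62. 61. 61. 62. 60. 62. 62. 63. 59. 60. 60. 61. 60. 58.
 60. 64.]
 lip top x,y 168 [-47.21507602 -43.68457651 -40.06765624] [-65.03361555  -2.56599409  61.97511362]
 cover top 1816 [ 95.73120314 109.18232205 121.1181243  125.06856602 128.06585723] [-81.18327245  79.36723507] [212.13044094 216.63260645]
  z 90 134 [136.8 138.  139.2]
  z 105 306 [134.5 136.3 138. ]
  z 120 293 [132.7 134.1 135.7]
  z 135 304 [130.7 132.5 134.1]
  z 150 328 [129.1 130.6 132.2]
  z 165 304 [127.6 128.9 130.5]
  z 180 349 [126.3 127.8 129.4]
  z 195 372 [124.6 126.1 127.7]
  z 210 217 [ 95.2 124.4 125.9]
 bottle [-90.02182791 158.96562359  53.17704282] [-104.1691177   -80.11767903] [14
[... 275 characters left out ...]
1, 172.5, 173.1]
 deck x [  1.99496891 168.60958932] y [-97.72037245 155.34280569]
 tray x [-44.47854634 -44.24220371 -43.25620795 -40.30686002] z at front [63. 62. 60. 62. 59. 63. 62. 62. 60. 61. 62. 62. 59. 63. 63. 61. 64. 62.
 58. 63.]
 lip top x,y 100 [-44.56581356 -41.78574927 -38.90094942] [-60.10593083   2.83620432  63.09932424]
 cover top 810 [ 98.24810906 104.88257188 111.9590972  119.21856373 125.96864139] [-79.37188735  82.2484913 ] [213.90110143 218.46453862]
  z 90 0 
  z 105 0 
  z 120 0 
  z 135 0 
  z 150 0 
  z 165 0 
  z 180 0 
  z 195 0 
  z 210 58 [ 98.1  99.4 111.1]
 bottle [-92.67956004 161.23152346  56.41019838] [-106.76420355  -78.98390595] [149.08394247 176.93940539]
```

```bash
cat >> h.py <<'E'
YAW=np.radians(-4.35);Rs=R.from_euler('z',YAW);O=np.array([.50576,-.10648,0])
def goto(*pts):
    """shift (mm) and turn (deg) in tool axes to bring the fingertip centre to scanner (x,y,z) mm, tool down"""
    s=r.read_state();T=R.from_euler('xyz',s["eef_rot"]);G=Rs*R.from_euler('x',np.pi)
    tip=(Rs.inv().apply(s["ee_pos"]+T.apply([0,0,.022])-O)*1000)
    print("t",round(s["time_s"],2),"tip",tip.round(1),"F_scn",Rs.inv().apply(s["contact_force"]).round(1),"gap",round(s["finger_gap"],4))
    for p in pts:
        w=O+Rs.apply(np.array(p)/1000)-G.apply([0,0,.022])
        print(p,"shift",T.inv().apply(w-s["ee_pos"]).round(4),"turn",np.degrees((T.inv()*G).as_rotvec()).round(2))
E
python3 -c "
from h import *
goto((-85,0,190),(-85,0,45))"
```

```text
t 0.1 tip [-322. -527.  192.] F_scn [-0.7  1.5  0.5] gap 0.0877
(-85, 0, 190) shift [ 0.3864 -0.4297  0.0026] turn [-0.08  0.02 17.75]
(-85, 0, 45) shift [ 0.3864 -0.4295  0.1476] turn [-0.08  0.02 17.75]
```

Call:
arm_command(
  targets=[
    [[0,0.015,-0.017,0,0,0,1],[0,0.045,-0.05,0,0,0,3],[0,0.077,-0.086,0,0,0,5],[0,0.11,-0.122,0,0,0,7],[0,0.142,-0.158,0,0,0,9],[0,0.174,-0.194,0,0,0,11],[0,0.206,-0.23,0,0,0,13],[0,0.238,-0.266,0,0,0,15],[0,0.265,-0.295,0,0,0,17],[0,0.28,-0.312,0,0,0,17.7]],
  ],
)

```text
time_s: 1.1
ee_pos: [0.3459, -0.2361, 0.2145]
eef_rot: [-3.14, 0.0, -0.073]
contact_force: [0.1, -0.8, 0.2]
finger_gap: 0.011
```

```bash
python3 -c "
from h import *
goto((-85,0,190),(-85,0,45))"
```

```text
t 1.1 tip [-149.6 -141.3  192.5] F_scn [ 0.2 -0.8  0.2] gap 0.011
(-85, 0, 190) shift [ 0.065  -0.1412  0.0027] turn [-0.09  0.02  0.17]
(-85, 0, 45) shift [ 0.065  -0.1409  0.1477] turn [-0.09  0.02  0.17]
```

Call:
arm_command(
  targets=[
    [[0,0.016,-0.035,0,0,0,0.17],[0,0.034,-0.074,0.003,0,0,0.17],[0,0.052,-0.112,0.01,0,0,0.17],[0,0.062,-0.135,0.03,0,0,0.17],[0,0.065,-0.141,0.06,0,0,0.17],[0,0.065,-0.141,0.09,0,0,0.17],[0,0.065,-0.141,0.115,0,0,0.17],[0,0.065,-0.141,0.135,0,0,0.17],[0,0.065,-0.141,0.147,0,0,0.17],[0,0.065,-0.141,0.147,0,0,0.17]],
  ],
)

```text
time_s: 2.1
ee_pos: [0.4199, -0.0997, 0.0664]
eef_rot: [-3.139, 0.003, -0.076]
contact_force: [-0.8, -0.2, 0.6]
finger_gap: 0.0004
```

```bash
python3 -c "
from h import *
goto((-60,0,45),(-2,0,45))"
```

```text
t 2.1 tip [-86.2   0.3  44.4] F_scn [-0.8 -0.3  0.6] gap 0.0004
(-60, 0, 45) shift [ 0.0261  0.0002 -0.0007] turn [-0.13  0.19  0.01]
(-2, 0, 45) shift [ 0.0841  0.0003 -0.0009] turn [-0.13  0.19  0.01]
```

Call:
arm_command(
  targets=[
    [[0,0.01,0,0,0,0,0],[0,0.02,0,0,0,0,0],[0,0.026,0,0,0,0,0],[0,0.031,0,0,0,0,0],[0,0.036,0,0,0,0,0],[0,0.041,0,0,0,0,0],[0,0.046,0,0,0,0,0],[0,0.051,0,0,0,0,0],[0,0.056,0,0,0,0,0],[0,0.061,0,0,0,0,0]],
  ],
)

```text
time_s: 3.1
ee_pos: [0.4811, -0.1044, 0.0662]
eef_rot: [-3.139, 0.003, -0.076]
contact_force: [-1.0, 0.2, -0.1]
finger_gap: 0.0004
```

Run:
```python
from h import *
goto((-2,0,45))
d=cam("scene");save(d,"s1.png");np.savez("s1.npz",**d)
Q=Rs.inv().apply((cloud(d).reshape(-1,3)-O))*1000
m=(Q[:,0]>-60)&(Q[:,0]<12)&(abs(Q[:,1])<68)&(abs(Q[:,1])>20)&(Q[:,2]>57)&(Q[:,2]<68)
print(m.sum(),np.percentile(Q[m,0],[2,10,50,90]))
```

```text
t 3.1 tip [-24.9   0.3  44.2] F_scn [-1.   0.1 -0.1] gap 0.0004
(-2, 0, 45) shift [ 0.0228  0.0002 -0.0009] turn [-0.13  0.19  0.01]
113 [-47.37580639 -45.76980068 -43.88610147 -41.44615539]
```

Run:
```python
from h import *
d=cam("scene");c=d["image"][130:270,240:440,::-1];cv2.imwrite("pics/s2.png",cv2.resize(c,None,fx=4,fy=4))
```

```text
(no output)
```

View pics/s2.png

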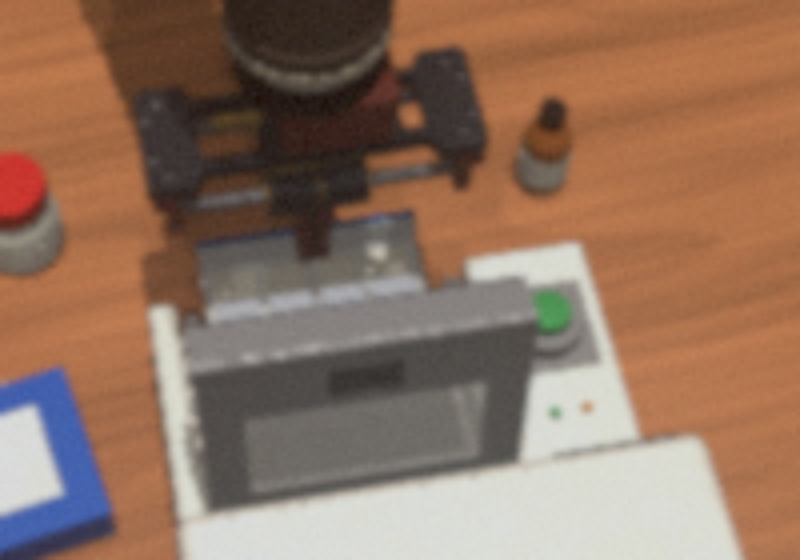

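The crop shows the finger at (312,245) overlapping the lip line at (300,230), and the tray hasn't moved. I'll check where the fingertip really is.

Run:
```python
from h import *
d=cam("scene");P=cloud(d);Q=(Rs.inv().apply((P.reshape(-1,3)-O))*1000).reshape(400,640,3)
for v in range(180,200,2): print(v,[tuple(Q[v,u].round(0).astype(int)) for u in (305,314,317,320,330)])
d=cam("wrist");save(d,"w1.png");P=d["z_map"]
print(d["intrinsics"],d["rvec"],d["tvec"])
```

```text
180 [(np.int64(4), np.int64(-32), np.int64(168)), (np.int64(8), np.int64(-13), np.int64(170)), (np.int64(6), np.int64(-7), np.int64(165)), (np.int64(5), np.int64(0), np.int64(162)), (np.int64(8), np.int64(21), np.int64(161))]
182 [(np.int64(-104), np.int64(-20), np.int64(0)), (np.int64(8), np.int64(-13), np.int64(162)), (np.int64(9), np.int64(-7), np.int64(162)), (np.int64(-13), np.int64(3), np.int64(128)), (np.int64(-92), np.int64(43), np.int64(2))]
184 [(np.int64(-97), np.int64(-21), np.int64(3)), (np.int64(-13), np.int64(-10), np.int64(123)), (np.int64(-13), np.int64(-4), np.int64(121)), (np.int64(-15), np.int64(3), np.int64(116)), (np.int64(-48), np.int64(33), np.int64(60))]
186 [(np.int64(-92), np.int64(-22), np.int64(1)), (np.int64(-15), np.int64(-10), np.int64(111)), (np.int64(-14), np.int64(-4), np.int64(111)), (np.int64(-15), np.int64(3), np.int64(109)), (np.int64(-43), np.int64(33), np.int64(59))]
188 [(np.int64(-45), np.int64(-27), np.int64(63)), (np.int64(-12), np.int64(-11), np.int64(108)), (np.int64(-14), np.int64(-4), np.int64(103)), (np.int64(-13), np.int64(3), np.int
[... 710 characters left out ...]
64(-31), np.int64(31), np.int64(42))]
196 [(np.int64(-39), np.int64(-29), np.int64(38)), (np.int64(-33), np.int64(-8), np.int64(41)), (np.int64(-32), np.int64(-1), np.int64(40)), (np.int64(-30), np.int64(6), np.int64(41)), (np.int64(-27), np.int64(30), np.int64(40))]
198 [(np.int64(-33), np.int64(-30), np.int64(38)), (np.int64(-28), np.int64(-9), np.int64(39)), (np.int64(-26), np.int64(-2), np.int64(41)), (np.int64(-26), np.int64(5), np.int64(39)), (np.int64(-21), np.int64(29), np.int64(40))]
[[309.70691629   0.         318.8556132 ]
 [  0.         309.70691629 198.36853417]
 [  0.           0.           1.        ]] [-1.98206006  2.13602694  0.33450922] [-0.06835617  0.47141868  0.39961822]
```

View pics/w1.png

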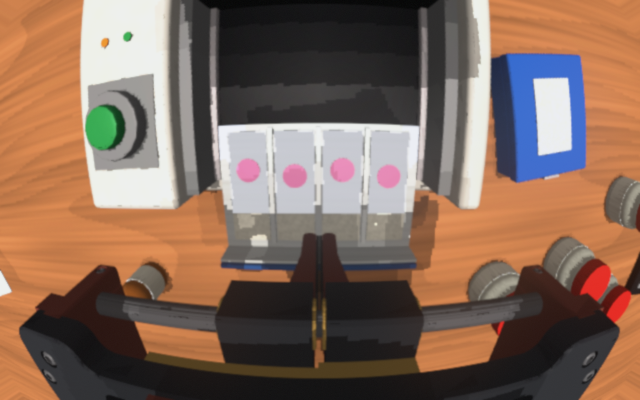

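The wrist view shows the fingers at (320,245) above the lip. Depth puts the fingertip near z = 77 mm, while the state implies 44 mm. So the finger passed over the lip without touching anything. I'll back off and measure the true offset.

Call:
arm_command(
  targets=[
    [[0,-0.01,0,0,0,0,0],[0,-0.02,0,0,0,0,0],[0,-0.03,0,0,0,0,0],[0,-0.04,0,0,0,0,0],[0,-0.05,0,0,0,0,0],[0,-0.06,0,0,0,0,0],[0,-0.065,0,0,0,0,0],[0,-0.065,0,0,0,0,0],[0,-0.065,0,0,0,0,0],[0,-0.065,0,0,0,0,0]],
  ],
)

```text
time_s: 4.3
ee_pos: [0.4164, -0.0994, 0.0664]
eef_rot: [-3.139, 0.003, -0.076]
contact_force: [0.4, 0.2, 0.7]
finger_gap: 0.0005
```

```bash
cat >> h.py <<'E'
def scn(n):
    d=cam(n);return d,(Rs.inv().apply((cloud(d).reshape(-1,3)-O))*1000).reshape(400,640,3)
E
python3 - <<'E'
from h import *
goto((-85,0,45))
d,Q=scn("scene")
x,y,z=Q[...,0],Q[...,1],Q[...,2]
m=(abs(x+79)<14)&(abs(y)<22)&(z>15)&(z<150)
for v in range(*(np.flatnonzero(m.any(1))[[0,-1]]+[0,1])):
    k=m[v];print(v,k.sum(),z[v][k].min().round(),z[v][k].max().round(),x[v][k].mean().round(1),y[v][k].min().round(),y[v][k].max().round())
E
```

```text
t 4.3 tip [-89.7   0.4  44.4] F_scn [0.4 0.2 0.7] gap 0.0005
(-85, 0, 45) shift [ 0.0047  0.0003 -0.0006] turn [-0.14  0.17  0.02]
155 1 140.0 140.0 -79.4 1.0 1.0
156 1 134.0 134.0 -81.2 1.0 1.0
157 2 130.0 132.0 -79.4 1.0 10.0
158 8 125.0 131.0 -79.3 -6.0 10.0
159 11 123.0 128.0 -79.8 -13.0 10.0
160 10 118.0 126.0 -79.7 -13.0 8.0
161 10 114.0 121.0 -80.3 -13.0 8.0
162 10 111.0 117.0 -79.8 -13.0 8.0
163 9 106.0 113.0 -79.6 -11.0 8.0
164 9 102.0 108.0 -79.6 -11.0 8.0
165 8 101.0 104.0 -79.6 -11.0 5.0
166 8 97.0 103.0 -79.7 -11.0 5.0
167 8 90.0 97.0 -80.3 -11.0 5.0
168 8 88.0 93.0 -79.6 -11.0 5.0
169 8 81.0 89.0 -80.7 -11.0 5.0
170 7 78.0 86.0 -80.2 -9.0 5.0
171 6 73.0 81.0 -80.5 -9.0 6.0
172 3 75.0 78.0 -79.0 -10.0 -5.0
```

```bash
sed -i 's/\.022/-.009/g' h.py && python3 -c "
from h import *
goto((-80,0,45),(-56,0,45))"
```

```text
t 4.35 tip [-89.7   0.3  75.4] F_scn [-0.9 -0.1 -0.2] gap 0.0005
(-80, 0, 45) shift [0.0098 0.0004 0.0303] turn [-0.14  0.18  0.02]
(-56, 0, 45) shift [0.0338 0.0004 0.0303] turn [-0.14  0.18  0.02]
```

Call:
arm_command(
  targets=[
    [[0,0,0,0.01,0,0,0],[0,0,0,0.02,0,0,0],[0,0,0,0.029,0,0,0],[0,0.004,0,0.03,0,0,0],[0,0.012,0,0.03,0,0,0],[0,0.02,0,0.03,0,0,0],[0,0.027,0,0.03,0,0,0],[0,0.032,0,0.03,0,0,0],[0,0.037,0,0.03,0,0,0],[0,0.042,0,0.03,0,0,0]],
  ],
)

```text
time_s: 5.35
ee_pos: [0.4579, -0.1024, 0.0362]
eef_rot: [-3.139, 0.004, -0.076]
contact_force: [-1.7, 1.1, 2.8]
finger_gap: 0.0002
```

Run:
```python
from h import *
goto((-2,0,45))
d,Q=scn("scene")
x,y,z=Q[...,0],Q[...,1],Q[...,2]
m=(x>-70)&(x<12)&(abs(y)<68)&(abs(y)>20)&(z>57)&(z<68);print("lip",m.sum(),np.percentile(x[m],[2,10,50,90]))
m=(abs(x+42)<10)&(abs(y)<10)&(z>55)&(z<150);print(z[m].min())
```

```text
t 5.35 tip [-48.    0.4  45.2] F_scn [-1.8  1.   2.8] gap 0.0002
(-2, 0, 45) shift [0.046  0.0004 0.    ] turn [-0.14  0.24  0.02]
lip 114 [-37.43005195 -36.1267502  -33.68897248 -31.22432875]
56.02164900506197
```

Call:
arm_command(
  targets=[
    [[0,0.005,0,0,0,0,0],[0,0.01,0,0,0,0,0],[0,0.015,0,0,0,0,0],[0,0.02,0,0,0,0,0],[0,0.025,0,0,0,0,0],[0,0.029,0,0,0,0,0],[0,0.033,0,0,0,0,0],[0,0.037,0,0,0,0,0],[0,0.04,0,0,0,0,0],[0,0.043,0,0,0,0,0]],
  ],
)

```text
time_s: 6.4
ee_pos: [0.5013, -0.1058, 0.036]
eef_rot: [-3.139, 0.005, -0.076]
contact_force: [-11.8, 1.8, 9.9]
finger_gap: 0.0003
```

Call:
arm_command(
  targets=[
    [[0,0.001,0,0,0,0,0],[0,0.002,0,0,0,0,0],[0,0.003,0,0,0,0,0],[0,0.0035,0,0,0,0,0],[0,0.004,0,0,0,0,0],[0,0.0045,0,0,0,0,0],[0,0.005,0,0,0,0,0],[0,0.005,0,0,0,0,0],[0,0.005,0,0,0,0,0],[0,0.005,0,0,0,0,0]],
  ],
)

```text
time_s: 7.4
ee_pos: [0.5012, -0.1058, 0.0356]
eef_rot: [-3.14, 0.014, -0.076]
contact_force: [-16.9, 1.7, 14.6]
finger_gap: 0.0002
```

Run:
```python
from h import *
goto((-2,0,45))
d,Q=scn("scene")
x,y,z=Q[...,0],Q[...,1],Q[...,2]
m=(x>-70)&(x<25)&(abs(y)<63)&(abs(y)>20)&(z>57)&(z<68);print("lip",m.sum(),np.percentile(x[m],[2,10,50,90]))
```

```text
t 7.4 tip [-4.5  0.3 44.6] F_scn [-17.    0.4  14.6] gap 0.0002
(-2, 0, 45) shift [ 0.0026  0.0003 -0.0004] turn [-0.08  0.81  0.01]
lip 48 [4.41194396 6.1069106  7.81409272 9.1436317 ]
```

Run:
```python
from h import *
d=cam("wrist");cv2.imwrite("pics/w2.png",cv2.resize(d["image"][100:320,170:480,::-1],None,fx=2.5,fy=2.5))
```

```text
(no output)
```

View pics/w2.png

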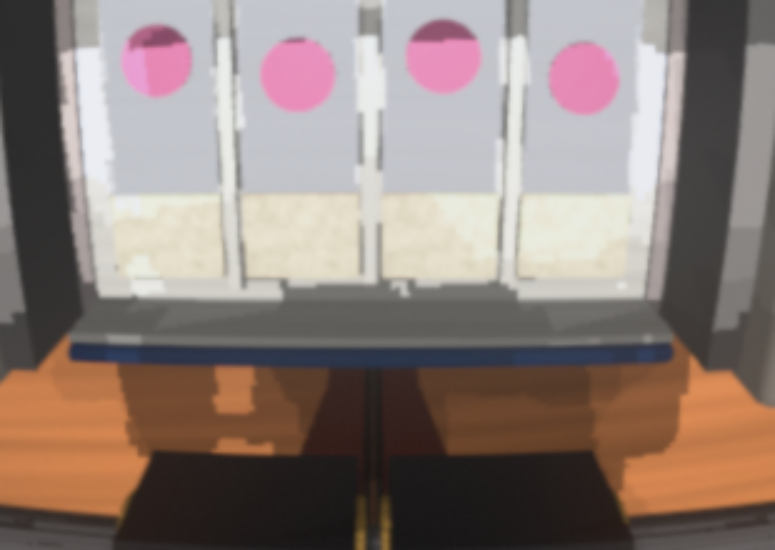

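Run:
```python
from h import *
d=cam("wrist");K=d["intrinsics"];v,u=np.mgrid[:400,:640]
a=(u-K[0,2])/K[0,0];b=(v-K[1,2])/K[1,1];th=np.hypot(a,b);z=d["z_map"]
f=np.tan(th)/np.maximum(th,1e-9)
M=R.from_rotvec(np.ravel(d["rvec"])).as_matrix()
P=(np.stack([a*f*z,b*f*z,z],-1)-np.ravel(d["tvec"]))@M
Q=Rs.inv().apply((P.reshape(-1,3)-O))*1000;Q[(z==0).ravel()]=np.nan;x,y,zz=Q.T
def ed(m,l):print(l,m.sum(),np.percentile(x[m],[2,10,50,90,98]).round(1),np.percentile(zz[m],[2,50,98]).round(1))
ed((abs(y)<60)&(abs(y)>20)&(zz>57)&(zz<68)&(x>-20)&(x<30),"lip top")
ed((abs(y)>88)&(y<150)&(y>-98)&(zz>68)&(zz<78)&(x>-20)&(x<40),"deck")
I=d["image"].reshape(-1,3).astype(int);bl=(I[:,2]>I[:,0]*1.6)&(abs(y)<63)&(x<60);ed(bl,"blue lip")
print([float(u) for u in np.nanmedian(Q[((abs(y)>88)&(y<150)&(y>-98)&(zz>40)&(zz<66)&(x>-20)&(x<40))],0).round(1)])
```

```text
lip top 2060 [ 7.   7.8 10.4 12.5 12.8] [57.5 61.7 64.2]
deck 5377 [ 0.5  4.  18.7 33.7 38.6] [73.1 74.4 75.9]
blue lip 935 [ 7.7  8.2  9.2 10.1 10.5] [61.9 63.3 64.5]
[nan, nan, nan]
  return np.nanmean(a, axis, out=out, keepdims=keepdims)
```

Lip top measures 7.0–12.8 mm against 8–14 mm for home, and the force rose with no further motion. The tray is home against its stop, so next is the cover.

Call:
arm_command(
  targets=[
    [[0,-0.01,0,0,0,0,0],[0,-0.03,0,0,0,0,0],[0,-0.055,0,0,0,0,0],[0,-0.065,0,-0.02,0,0,0],[0,-0.065,0,-0.06,0,0,0],[0,-0.065,0,-0.105,0,0,0],[0,-0.065,0,-0.15,0,0,0],[0,-0.06,0,-0.195,0,0,0],[0,-0.045,0,-0.225,0,0,0],[0,-0.02,0,-0.235,0,0,0]],
  ],
)

```text
time_s: 8.55
ee_pos: [0.4865, -0.1053, 0.2756]
eef_rot: [3.141, 0.006, -0.076]
contact_force: [0.6, -0.2, 0.7]
finger_gap: 0.0002
```

```bash
python3 -c "
from h import *
goto((162,0,270),(162,0,192))
d,Q=scn('top')
x,y,z=Q[...,0],Q[...,1],Q[...,2]
m=(z>185)&(z<230)&(x>60)&(x<140)&(abs(y)<90);print('cover',np.percentile(x[m],[1,99]))"
```

```text
t 8.55 tip [-1.920e+01 -2.000e-01  2.846e+02] F_scn [ 0.6 -0.1  0.7] gap 0.0002
(162, 0, 270) shift [ 0.1813 -0.0003  0.0135] turn [ 0.03  0.34 -0.02]
(162, 0, 192) shift [ 0.1818 -0.0004  0.0915] turn [ 0.03  0.34 -0.02]
cover [ 97.9936618  126.07286799]
```

Call:
arm_command(
  targets=[
    [[0,0.02,0,0,0,0.34,0],[0,0.05,0,0,0,0.34,0],[0,0.085,0,0,0,0.34,0],[0,0.12,0,0,0,0.34,0],[0,0.15,0,0,0,0.34,0],[0,0.172,0,0,0,0.34,0],[0,0.181,0,0.002,0,0.34,0],[0,0.181,0,0.01,0,0.34,0],[0,0.181,0,0.02,0,0.34,0],[0,0.181,0,0.03,0,0.34,0]],
  ],
)

```text
time_s: 9.6
ee_pos: [0.6697, -0.1193, 0.2437]
eef_rot: [-3.141, -0.002, -0.076]
contact_force: [-1.0, 0.0, 0.2]
finger_gap: 0.0003
```

Run:
```python
from h import *
goto((162,0,192))
d,Q=scn("scene")
x,y,z=Q[...,0],Q[...,1],Q[...,2]
m=(abs(x-162)<22)&(abs(y)<22)&(z>228)&(z<330)
for v in np.flatnonzero(m.any(1))[-12:]:
    k=m[v];print(v,k.sum(),z[v][k].min().round(),z[v][k].max().round(),x[v][k].mean().round(1),y[v][k].min().round(),y[v][k].max().round())
```

```text
t 9.6 tip [164.4  -0.4 252.7] F_scn [-1.  -0.   0.2] gap 0.0003
(162, 0, 192) shift [-0.0026 -0.0003  0.0607] turn [-0.01 -0.1  -0.02]
221 15 259.0 293.0 172.2 -12.0 8.0
222 13 268.0 289.0 173.5 -12.0 6.0
223 13 263.0 286.0 173.4 -12.0 7.0
224 13 260.0 281.0 173.3 -12.0 7.0
225 13 258.0 278.0 173.3 -11.0 7.0
226 13 256.0 274.0 173.3 -11.0 7.0
227 11 264.0 271.0 173.9 -11.0 6.0
228 11 261.0 267.0 174.1 -11.0 5.0
229 11 257.0 264.0 174.2 -11.0 6.0
230 11 254.0 260.0 174.2 -11.0 6.0
231 5 251.0 256.0 174.5 -10.0 3.0
232 2 251.0 251.0 174.1 -9.0 -8.0
```

Call:
arm_command(
  targets=[
    [[0,-0.002,0,0.012,0,0,0],[0,-0.002,0,0.028,0,0,0],[0,-0.002,0,0.044,0,0,0],[0,-0.002,0,0.056,0,0,0],[0,-0.002,0,0.061,0,0,0],[0,-0.005,0,0.061,0,0,0],[0,-0.01,0,0.061,0,0,0],[0,-0.015,0,0.061,0,0,0],[0,-0.019,0,0.061,0,0,0],[0,-0.022,0,0.061,0,0,0]],
  ],
)

```text
time_s: 10.65
ee_pos: [0.6467, -0.1177, 0.1815]
eef_rot: [3.142, 0.0, -0.076]
contact_force: [0.2, 0.2, 0.6]
finger_gap: 0.0004
```

```bash
cat >> h.py <<'E'
def arc(a,b,n=10,rho=120,h=10):
    s=r.read_state();T=R.from_euler('xyz',s["eef_rot"])
    for t in np.radians(np.linspace(a,b,n+1)[1:]):
        w=O+Rs.apply(np.array([143-rho*np.cos(t)+h,0,73+rho*np.sin(t)])/1000)+[0,0,-.009]
        print(np.degrees(t).round(0),T.inv().apply(w-s["ee_pos"]).round(3))
E
python3 -c "
from h import *
goto();arc(85,60)"
```

```text
t 10.65 tip [141.4  -0.5 190.5] F_scn [0.2 0.2 0.6] gap 0.0004
82.0 [-0.004 -0.    -0.002]
80.0 [-0.009 -0.    -0.001]
78.0 [-0.014 -0.     0.   ]
75.0 [-0.019 -0.     0.002]
72.0 [-0.025 -0.     0.003]
70.0 [-0.029 -0.     0.005]
68.0 [-0.034 -0.     0.007]
65.0 [-0.039 -0.     0.009]
63.0 [-0.044 -0.     0.011]
60.0 [-0.048 -0.     0.014]
```

Call:
arm_command(
  targets=[
    [[0,-0.004,0,-0.001,0,0,0],[0,-0.009,0,0,0,0,0],[0,-0.014,0,0.001,0,0,0],[0,-0.019,0,0.002,0,0,0],[0,-0.024,0,0.003,0,0,0],[0,-0.029,0,0.005,0,0,0],[0,-0.034,0,0.007,0,0,0],[0,-0.039,0,0.009,0,0,0],[0,-0.044,0,0.011,0,0,0],[0,-0.048,0,0.014,0,0,0]],
  ],
)

```text
time_s: 11.65
ee_pos: [0.5983, -0.114, 0.1672]
eef_rot: [-3.142, 0.0, -0.076]
contact_force: [1.3, -0.3, 2.5]
finger_gap: 0.0006
```

```bash
python3 -c "
from h import *
goto();arc(60,32)
d,Q=scn('scene')
x,y,z=Q[...,0],Q[...,1],Q[...,2]
m=(z>90)&(z<230)&(x>20)&(x<140)&(abs(y)<75)&(abs(y)>40)
a=np.degrees(np.arctan2(z[m]-73,143-x[m]));print('angle',m.sum(),np.percentile(a,[5,50,95]))"
```

```text
t 11.65 tip [ 92.9  -0.4 176.2] F_scn [ 1.3 -0.2  2.5] gap 0.0006
57.0 [-0.005 -0.     0.002]
54.0 [-0.01  -0.     0.006]
52.0 [-0.014 -0.     0.009]
49.0 [-0.019 -0.     0.013]
46.0 [-0.023 -0.     0.017]
43.0 [-0.027 -0.     0.021]
40.0 [-0.031 -0.     0.025]
38.0 [-0.035 -0.     0.03 ]
35.0 [-0.038 -0.     0.035]
32.0 [-0.042 -0.     0.04 ]
angle 1737 [52.99914043 57.81653877 59.36636218]
```

The cover now reads about 58–59°, with a contact force of about 3 N. I'll carry on along the arc.

Call:
arm_command(
  targets=[
    [[0,-0.005,0,0.003,0,0,0],[0,-0.01,0,0.006,0,0,0],[0,-0.014,0,0.009,0,0,0],[0,-0.019,0,0.013,0,0,0],[0,-0.023,0,0.017,0,0,0],[0,-0.027,0,0.021,0,0,0],[0,-0.031,0,0.025,0,0,0],[0,-0.035,0,0.03,0,0,0],[0,-0.038,0,0.035,0,0,0],[0,-0.042,0,0.04,0,0,0]],
  ],
)

```text
time_s: 12.7
ee_pos: [0.5552, -0.1107, 0.1263]
eef_rot: [3.142, 0.002, -0.076]
contact_force: [1.6, -0.7, 0.8]
finger_gap: 0.0002
```

```bash
python3 -c "
from h import *
goto();arc(32,6)"
```

```text
t 12.7 tip [ 49.6  -0.4 135.3] F_scn [ 1.7 -0.6  0.8] gap 0.0002
29.0 [-0.001 -0.     0.003]
27.0 [-0.004 -0.     0.008]
24.0 [-0.006 -0.     0.013]
22.0 [-0.008 -0.     0.018]
19.0 [-0.01  -0.     0.023]
16.0 [-0.012 -0.     0.028]
14.0 [-0.013 -0.     0.034]
11.0 [-0.014 -0.     0.039]
9.0 [-0.015 -0.     0.044]
6.0 [-0.016 -0.     0.05 ]
```

Call:
arm_command(
  targets=[
    [[0,-0.002,0,0.004,0,0,0],[0,-0.004,0,0.008,0,0,0],[0,-0.006,0,0.013,0,0,0],[0,-0.008,0,0.018,0,0,0],[0,-0.01,0,0.023,0,0,0],[0,-0.012,0,0.028,0,0,0],[0,-0.013,0,0.034,0,0,0],[0,-0.014,0,0.039,0,0,0],[0,-0.015,0,0.044,0,0,0],[0,-0.016,0,0.049,0,0,0]],
  ],
)

```text
time_s: 13.7
ee_pos: [0.5394, -0.1095, 0.077]
eef_rot: [-3.142, 0.001, -0.076]
contact_force: [1.9, -0.4, 1.7]
finger_gap: 0.0004
```

Call:
arm_command(
  targets=[
    [[0,0,0,0.003,0,0,0],[0,0,0,0.006,0,0,0],[0,0,0,0.009,0,0,0],[0,0,0,0.011,0,0,0],[0,0,0,0.013,0,0,0],[0,0,0,0.014,0,0,0],[0,0,0,0.015,0,0,0],[0,0,0,0.016,0,0,0],[0,0,0,0.016,0,0,0],[0,0,0,0.016,0,0,0]],
  ],
)

```text
time_s: 14.7
ee_pos: [0.5393, -0.1095, 0.065]
eef_rot: [3.14, 0.0, -0.077]
contact_force: [-16.3, 0.8, 41.7]
finger_gap: 0.0003
```

```bash
cat > lid.py <<'E'
from h import *
goto((55,120,140),(55,120,97))
d,Q=scn('scene')
x,y,z=Q[...,0],Q[...,1],Q[...,2]
m=(z>60)&(z<130)&(x>5)&(x<135)&(abs(y)<75)&(abs(y)>30)
print(m.sum(),np.percentile(z[m],[2,10,50,90,98]).round(1))
for a in range(5,140,15):
    k=m&(abs(x-a)<6);print(a,k.sum(),np.median(z[k]).round(1))
m=(z>60)&(z<85)&(x>10)&(x<135)&(y<150)&(y>90)&(abs(y-120)>23);print('deck',np.median(z[m]))
E
python3 lid.py
```

```text
t 14.7 tip [33.7 -0.5 74. ] F_scn [-16.3  -0.4  41.7] gap 0.0003
(55, 120, 140) shift [ 0.0212 -0.1204 -0.0663] turn [ 0.11  0.03 -0.04]
(55, 120, 97) shift [ 0.0212 -0.1205 -0.0233] turn [ 0.11  0.03 -0.04]
2016 [69.7 70.9 72.8 74.6 75.7]
5 70 72.6
20 171 73.2
35 189 73.2
50 190 72.2
65 198 72.4
80 192 72.4
95 203 72.5
110 193 72.9
125 210 73.2
deck 73.26134338145174
```

The cover is flat at 73 mm along its whole length, level with the deck, so it is shut. Next is the button.

Call:
arm_command(
  targets=[
    [[0,0,0,-0.01,0,0,0],[0,0,0,-0.03,0,0,0],[0,0,0,-0.055,0,0,0],[0,0.006,-0.03,-0.066,0,0,0],[0,0.012,-0.065,-0.066,0,0,0],[0,0.018,-0.1,-0.066,0,0,0],[0,0.021,-0.122,-0.066,0,0,0],[0,0.021,-0.122,-0.05,0,0,0],[0,0.021,-0.122,-0.04,0,0,0],[0,0.021,-0.122,-0.036,0,0,0]],
  ],
)

```text
time_s: 15.75
ee_pos: [0.5689, 0.0099, 0.0994]
eef_rot: [3.139, 0.002, -0.077]
contact_force: [-0.5, 0.0, -0.0]
finger_gap: 0.0008
```

```bash
python3 lid.py
python3 - <<'E'
from h import *
d,Q=scn("scene");x,y,z=Q[...,0],Q[...,1],Q[...,2]
m=(abs(x-55)<16)&(abs(y-120)<25)&(z>100)&(z<160)
for v in np.flatnonzero(m.any(1))[-5:]:
    k=m[v];print(v,z[v][k].min().round(),z[v][k].max().round(),x[v][k].mean().round(1),y[v][k].min().round(),y[v][k].max().round())
cv2.imwrite("pics/s3.png",cv2.resize(d["image"][130:270,240:440,::-1],None,fx=4,fy=4))
E
```

```text
t 15.75 tip [ 54.1 120.9 108.4] F_scn [-0.5 -0.  -0. ] gap 0.0008
(55, 120, 140) shift [ 0.0008  0.0009 -0.0316] turn [ 0.14  0.13 -0.06]
(55, 120, 97) shift [0.0009 0.0008 0.0114] turn [ 0.14  0.13 -0.06]
2025 [69.7 70.9 72.8 74.6 75.7]
5 77 73.2
20 172 73.2
35 185 73.1
50 188 72.5
65 189 72.4
80 198 72.6
95 194 72.5
110 207 72.9
125 211 73.2
deck 73.35615848172458
204 115.0 130.0 63.3 109.0 126.0
205 111.0 125.0 62.5 109.0 127.0
206 112.0 120.0 63.8 110.0 127.0
207 109.0 117.0 63.9 110.0 127.0
208 106.0 111.0 64.1 110.0 124.0
```

View pics/s3.png

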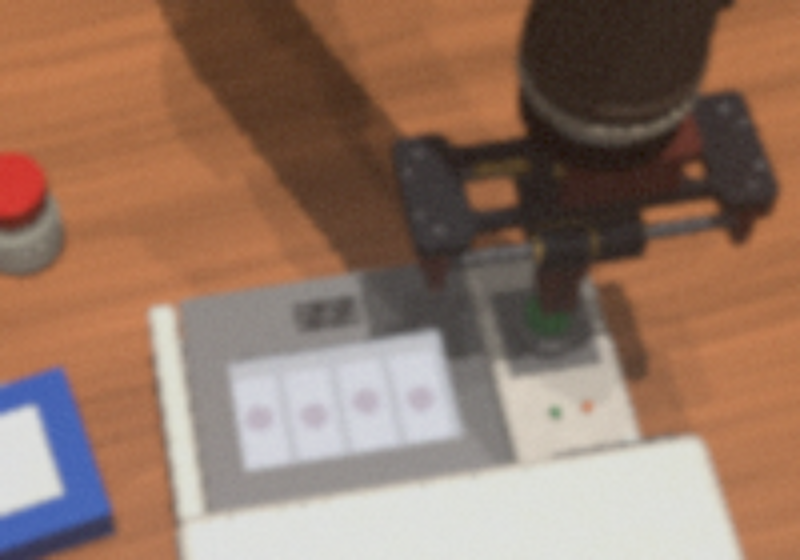

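The crop shows the cover flat (window at about (340,400)) and the fingers at (560,285), just above the green button at (548,318). Now I'll press.

Call:
arm_command(
  targets=[
    [[0,0.001,0,0.004,0,0,0],[0,0.001,0,0.009,0,0,0],[0,0.001,0,0.012,0,0,0],[0,0.001,0,0.014,0,0,0],[0,0.001,0,0.016,0,0,0],[0,0.001,0,0.018,0,0,0],[0,0.001,0,0.019,0,0,0],[0,0.001,0,0.02,0,0,0],[0,0.001,0,0.0205,0,0,0],[0,0.001,0,0.0205,0,0,0]],
  ],
)

```text
time_s: 16.85
ee_pos: [0.5702, 0.0093, 0.0817]
eef_rot: [3.138, 0.001, -0.078]
contact_force: [-8.3, -1.7, 21.5]
finger_gap: 0.0003
```

Call:
arm_command(
  targets=[
    [[0,0,0,0.001,0,0,0],[0,0,0,0.002,0,0,0],[0,0,0,0.003,0,0,0],[0,0,0,0.003,0,0,0],[0,0,0,0.003,0,0,0],[0,0,0,0.003,0,0,0],[0,0,0,0.003,0,0,0],[0,0,0,0.003,0,0,0],[0,0,0,0.003,0,0,0],[0,0,0,0.003,0,0,0]],
  ],
)

```text
time_s: 17.85
ee_pos: [0.5703, 0.0093, 0.0815]
eef_rot: [3.137, -0.0, -0.078]
contact_force: [-10.8, -1.2, 28.3]
finger_gap: 0.0003
```

Run:
```python
from h import *
goto()
d,Q=scn("top");x,y,z=Q[...,0],Q[...,1],Q[...,2]
for n in("scene","wrist"):
    d=cam(n)
    if n=="scene":
        Q=(Rs.inv().apply((cloud(d).reshape(-1,3)-O))*1000).reshape(400,640,3)
        I=d["image"].astype(int);g=(I[...,1]>I[...,0]*1.4)&(I[...,1]>I[...,2]*1.3)&(abs(Q[...,0]-55)<20)&(abs(Q[...,1]-120)<25);print(g.sum(),Q[g][:, [0,2]].round(0)[:30].tolist())
```

```text
t 17.85 tip [ 55.5 120.3  90.5] F_scn [-10.7  -2.1  28.3] gap 0.0003
0 []
```

Force rose to 28 N with only 0.2 mm of motion, well past the 5 N spring, so the button is right down. I'll release it and retreat upwards.

Call:
arm_command(
  targets=[
    [[0,0,0,-0.003,0,0,0],[0,0,0,-0.008,0,0,0],[0,0,0,-0.02,0,0,0],[0,0,0,-0.04,0,0,0],[0,0,0,-0.07,0,0,0],[0,-0.03,0,-0.1,0,0,0],[0,-0.07,0,-0.13,0,0,0],[0,-0.11,0,-0.15,0,0,0],[0,-0.14,0,-0.16,0,0,0],[0,-0.15,0,-0.16,0,0,0]],
  ],
)

```text
time_s: 19.0
ee_pos: [0.4194, 0.0222, 0.2434]
eef_rot: [3.136, -0.003, -0.077]
contact_force: [-0.7, -0.2, 0.7]
finger_gap: 0.0006
```

```bash
python3 lid.py
python3 - <<'E'
from h import *
for n in("scene","top"):
    d,Q=scn(n);I=d["image"].astype(int);x,y,z=Q[...,0],Q[...,1],Q[...,2]
    g=(I[...,1]>I[...,0]*1.5)&(I[...,1]>I[...,2]*1.3)&(I[...,1]>60)&(abs(x-55)<20)&(abs(y-120)<25);print("button",g.sum(),np.median(z[g]) if g.any() else "")
    if n=="scene": cv2.imwrite("pics/s4.png",d["image"][100:320,120:500,::-1].repeat(2,0).repeat(2,1))
    P=cloud(d);B=(I[...,2]>I[...,0]*1.8)&(I[...,2]>80)&(P[...,2]>.02)&(P[...,2]<.045)&(P[...,1]<-.2)
    if B.any():print("box",cv2.minAreaRect(P[B][:,:2].astype(np.float32))[0])
    m=(x>-160)&(x<-20)&(y>110)&(y<230)&(z>30)&(z<100)
    if m.any():print("bottle",np.nanmean(Q[m],0).round(0))
    rd=(I[...,0]>130)&(I[...,1]<60)&(P[...,2]>.05)&(P[...,2]<.08)&(P[...,1]>-.32)&(P[...,1]<-.2);print("jar",np.nanmean(P[rd],0))
E
```

```text
t 19.0 tip [-95.9 121.8 252.4] F_scn [-0.7 -0.2  0.7] gap 0.0006
(55, 120, 140) shift [0.1505 0.0009 0.1129] turn [ 0.32 -0.19 -0.07]
(55, 120, 97) shift [0.1504 0.0007 0.1559] turn [ 0.32 -0.19 -0.07]
2045 [69.8 70.9 72.8 74.7 75.7]
5 86 73.2
20 178 73.1
35 175 73.0
50 190 72.5
65 186 72.4
80 197 72.6
95 206 72.5
110 202 72.6
125 209 73.2
deck 73.22644379920612
button 71 94.49771260850157
box (0.5555762648582458, -0.29766255617141724)
bottle [-90. 159.  53.]
jar [ 0.38834422 -0.27186663  0.06518045]
button 62 95.02006593062785
box (0.5565031170845032, -0.29613280296325684)
jar [ 0.38863002 -0.27065248  0.06566217]
```

View pics/s4.png

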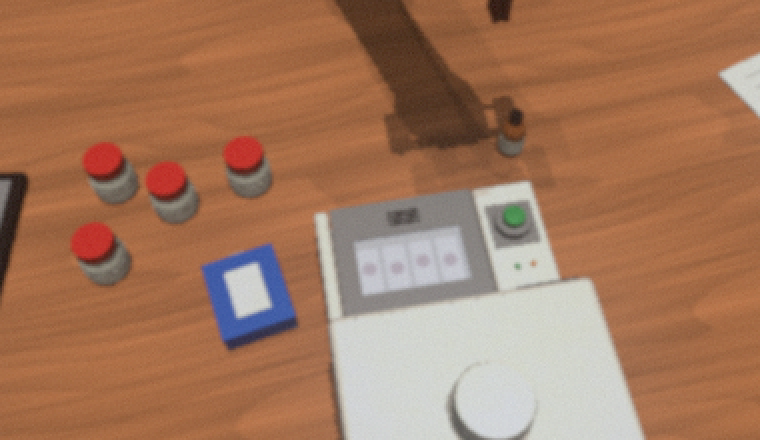

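The picture shows the cover shut (window at about (412,260)), the button up at (514,215), and the bottle at (512,132), jar at (245,165) and box at (248,295) where they were. Handing in.

```bash
python3 -c "
from h import *
print(r.job_done())"
```

```text
the job is handed in; nothing more can be done
None
```

I pushed the tray fully home, swung the cover shut, and pressed and released the start button, in that order. The job was handed in at about 19 s with the arm clear of everything.

**Last checks**
- **Tray:** it stopped against a firm stop at 17 N. The lip's front face measured about 7–8 mm; home is 8 mm.
- **Cover:** it lies flat at 73 mm along its whole length, level with the deck. I pressed it down with up to about 42 N at the fingertips, which is firmer than it needed.
- **Button:** I pressed until the force rose to 28 N with almost no more movement, well past the 5 N spring. It then came back up to 94.5–95 mm.
- **Bottle, jar and slide box:** all three measured where they were at the start, to within 1 mm.

**What disagreed**
- **Fingertip height:** the fingertips were about 31 mm higher than the state and tool data implied. The first tray push therefore passed over the lip and out above the tray, about 75 mm up. I felt no contact and the tray did not move, so I backed off, corrected the height from the camera depth and pushed again.
- **Upward force on the tray:** I also saw about 15 N upward during the final tray push and did not find out why.

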